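# Change over the pull-out trays on a dispensing bench

## Robot

A 6-joint arm with a two-finger parallel gripper is mounted at the origin on the work surface. World frame = base frame: x ahead of the robot, y to its left, z up, the work surface at z = 0. Lengths are in m, angles in rad, forces in N, time in s.
With the tool pointing down it reaches from about 0.375 to 0.975 m from the base axis. Payload 3.8 kg.
Tool frame: the origin (TCP) lies midway between the tips of the shut fingers; the grasp point (between the pads) lies 19 mm behind it; z points along the fingers, y is the direction in which the jaws open and shut (so a half turn about z gives the same grasp; the last joint's range is limited). The gripper opens to 85 mm and grips with 20 to 120 N. Pads are 22 mm wide; open, the fingers measure 114 mm over their backs; the gripper's body (76 mm by 85 mm) begins 54 mm behind the grasp point. The pads swing forward as they close: fully open they stand 13 mm farther back than shut.
Start: joints at [-1.339, 0.264, 1.604, -0, 1.274, -0.037], TCP at [0.179, -0.651, 0.231] pointing down, gripper open.
Joint ranges: [-2.63, 2.63], [-0.94, 2.18], [0.31, 2.57], [-1.31, 4.45], [0, 2.66], [-2.55, 2.55]. Speed limits (rad/s): [2.57, 2.57, 3.14, 3.14, 3.14, 3.14].

## Interface

Orientations are given as a rotation vector (axis times angle).
In Python, from workcell import bot gives the robot as it stands. The module is installed in compiled form; this text tells all that it offers.
- The arm moves only by the tool play_rows, never from a script. Its argument "series" is a list of rows, each an object with "translation": the shift along the tool's x, y, z in m, a list of three; "spin": the turn about the tool's z in units of 5 degrees (1.0 is 5 degrees). In form: [{"translation": [dx, dy, dz], "spin": spin}, ...]. A call has 1 to 5 rows; each row shifts and turns the commanded pose from where the row before left it, along the tool's axes as they then stand; what a row does not reach is not made up. A row lasts 1/10 s, in which the tool goes at most 50 mm and 8.59 degrees, less where a joint would pass 70% of its speed; a pose out of reach is approached as far as the arm can. A call is refused whole if a number of a shift passes 0.05 or a number of a turn 1, either way. A call with a gripper value outside its range is refused whole. "jaw" is the gripper's target within -1 to 1 (fully open at 1, half-way at 0, shut at -1), set as the call begins (left out, the last holds). The fingers move at their own pace and stop on an object; "force" is the grip in N (left out, the last holds). Time passes only in rows, so rows that do not move let the fingers close. It gives the time, the measured TCP pose, the force and the opening at its end, in the units of the state.
- bot.read_state(): the state, without advancing time (a new reading comes with each control period).
- bot.read_camera(name): name is "scene" or "top" or "wrist"; returns the picture (420x560x3 uint8, blue, green, red); there is no depth.
- bot.get_calibration(name): a dict with "fov_y" (degrees; the focal length in pixels is half the picture's height over the tangent of half this angle, whatever the lens; pixels are square), "cx", "cy" (the principal point, pixels), "R" (3x3) and "t" (3): a world point X has camera coordinates R X + t. Camera axes: x right, y down, z forward; pixel columns grow to the right and rows downward; lengths in m; the calibration is good to about 2 mm. A picture is of the moment at which its call begins: read the wrist's pose just before it. get_calibration takes no time and is no camera call; for the wrist camera it gives the pose at the moment of the call.
- bot.finish_job(): hands the job in, once; it reports no verdict.
The state is a dict: "time": time; "q": joint angles; "joint_vel": joint speeds; "joint_torque": joint torques, N m; "tool_pos": TCP position; "tcp_rot": TCP orientation; "wrist_force": force on the tool from outside, world axes, zero at the start; "torque": the same for the moment, N m; "width": opening from 0.0 (shut) to 1.0 (fully open).
Only numpy, scipy, OpenCV 4.12 (cv2) and the standard library are available. Lean on these libraries where they do the work, as an engineer would, in place of code of your own. Each camera call takes 0.05 s, during which the arm holds its last target. There are 200 camera calls.

## Task

First push the tray that was left standing out (the one with the squat white tub) fully home into the rack. Then hook a fingertip behind the front lip of the tray that holds the narrow-necked brown bottle and draw it out to its stop, gripping nothing. Do not touch, tip or lift the vessels in the trays, and leave the third tray and everything else on the bench as it is; finish clear of everything.

Things in the scene. Friction and masses are not known exactly. Their poses are not given: they have to be found in the camera images.
- tray_a (a joint): travel of the tray that holds the bottle, in m: 0 = fully home in the rack, 0.11 = drawn out against its stop, towards the robot. Slides with about 2 N of friction plus 8 N per m/s, stays where it is left; firm stops at both ends. It starts 0 to 15 mm out.
- tray_b (a joint): travel of the tray that holds the tub, the one left standing out, in m: 0 = fully home in the rack, 0.11 = drawn out against its stop, towards the robot. Slides with about 2 N of friction plus 8 N per m/s, stays where it is left; firm stops at both ends. It starts 50 to 90 mm out.
- tray_c (a joint): travel of the tray that holds the beaker, in m: 0 = fully home in the rack, 0.11 = drawn out against its stop, towards the robot. Slides with about 2 N of friction plus 8 N per m/s, stays where it is left; firm stops at both ends. It starts 0 to 8 mm out.
- lip_a (a point): the upright front panel (lip) of the bottle's tray; origin: middle of the panel's top edge, on its front face, 54 mm above the bench; x points into the rack (away from the robot, level), y along the panel, z up. Panel 92 mm wide, 8 mm thick (rear face at x = 8 mm), 44 mm high. Behind it the tray floor, 40 mm below the top edge, is clear from x = 8 to 65 mm, 86 mm wide.
- lip_b (a point): the same on the tub's tray; same origin, axes and sizes.
- rack: low aluminium rack, 350 mm wide (y), 190 deep (x), three grey plastic trays side by side at 112 mm pitch, order varies; rails 22 mm high. Origin on the bench below the middle tray's front face when home; x points into the rack. Trays 190 mm deep, 92 wide, floor 14 mm above the bench, side walls to 26 mm, an 8 mm high cross rib 65 mm behind the front face; the vessel stands beyond it.
- bottle: small brown glass bottle with a narrow neck and screw cap, 40 mm across, 75 mm high, standing in its tray; origin at the centre of its underside, z up.
- tub: squat white tub with a lid, 50 mm across, 45 mm high, standing in its tray; origin at the centre of its underside.
- beaker: open glass beaker, 50 mm across, 60 mm high, standing in its tray; origin at the centre of its underside.
- mortar: bystander: white porcelain bowl, 96 mm across, 55 mm high, on the bench left of the rack; origin at the centre of its underside.
- jar: bystander: small brown jar, 44 mm across, 60 mm high, left of the rack; origin at the centre of its underside.
- flask: bystander: larger brown bottle, 64 mm across, 100 mm high, right of the rack; origin at the centre of its underside.
- spatula: bystander: spatula about 180 mm long lying on the bench right of the rack; origin at its middle.
There are look-alikes about, which are no part of the job. Leave any blue or turquoise look-alike of the tub alone. What is shaped like the beaker but blue or green is not meant.

How it is judged:
By the outcome, as a careful person would: the job done as asked, in the order asked, and still so for the second after the job is handed in, with the robot touching nothing.
It also fails if it takes over 43 s, if anything falls off the work surface, if the arm or the gripper's body presses on something with over 40 N, if the wrist force passes 120 N, or if a joint passes its speed limit or range.

## Working session

There is one attempt and no reset: what is moved stays moved. The work goes in short steps, Python scripts to look and compute and a tool call to move; the robot and the scene stay as the last step left them, time stands still between calls to the robot, and variables do not carry over. Pictures are saved under pics/ and viewed, about 8 in all and at most 12, crops included, and the job is handed in when it is done.

Besides the shell and the picture viewer there is one more tool, called after "Request:" as a command line: name --argument value ..., lists and objects as JSON in quotes. play_rows: Moves the arm, as the interface text tells. Its arguments: {"type":"object","properties":{"series":{"type":"array","items":{"type":"object","properties":{"translation":{"type":"array","items":{"type":"number"}},"spin":{"type":"number"}}}},"jaw":{"type":"number"},"force":{"type":"number"}},"required":["series"]}

```bash
mkdir -p pics; python3 - <<'E'
from workcell import bot
import cv2,numpy as np
for n in("scene","top"):
    cv2.imwrite(f"pics/{n}0.png",bot.read_camera(n)); c=bot.get_calibration(n); print(n,c)
s=bot.read_state(); print(s)
E
```

```text
scene {'fov_y': 51.07938467389504, 'cx': 274.2494503785825, 'cy': 202.38689242557746, 'R': array([[-0.48628709,  0.87363063,  0.01715807],
       [ 0.47794182,  0.28237158, -0.83176794],
       [-0.7315029 , -0.39627745, -0.55485826]]), 't': array([ 0.27553016, -0.23911763,  1.45477718])}
top {'fov_y': 46.02818177346978, 'cx': 272.46098446043936, 'cy': 200.75031392338846, 'R': array([[-0.01376259, -0.99990466,  0.00111908],
       [-0.99850944,  0.01368425, -0.05283605],
       [ 0.0528157 , -0.00184457, -0.99860257]]), 't': array([0.03226515, 0.60268844, 0.99528527])}
{'time': 0.1, 'q': array([-1.33889334e+00,  2.64701279e-01,  1.60524521e+00,  2.17304131e-05,
        1.27368110e+00, -3.68922079e-02]), 'joint_vel': array([-4.56950703e-04, -2.35841536e-03, -2.10810171e-03, -2.13468524e-05,
       -1.42293667e-03,  6.35498847e-04]), 'joint_torque': array([ 7.55469705e-05, -5.16704750e+01, -3.68589735e+01, -1.10202279e-04,
        6.25632587e-03, -9.45168466e-06]), 'tool_pos': array([ 0.17911907, -0.65011957,  0.2300665 ]), 'tcp_rot': array([-3.11125480e+00, -4.20670993e-01,  2.78527371e-04]), 'wrist_force': array([-0.38313058, -0.732211  ,  0.0759919 ]), 'torque': array([0.00813573, 0.05959897, 0.00804703]), 'width': 1.0018998421793557}
```

View pics/top0.png

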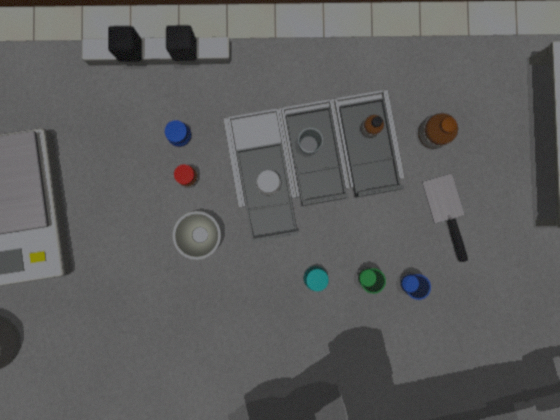

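View pics/scene0.png

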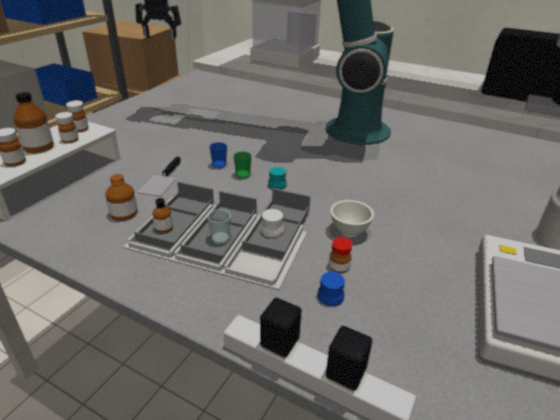

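The top view shows the trays left to right: tub (out, lip near pixel (273,236)), beaker, and bottle (lip near (376,190)). The look-alikes and bystanders are well clear of the lips, except the teal tub at (317,280). I'll zoom in to get the lip edges.

```bash
cat >h.py <<'E'
import numpy as np
from workcell import bot
def ray(c,u,v,z,H=420):
    f=H/2/np.tan(np.radians(c["fov_y"])/2)
    d=c["R"].T@np.array([(u-c["cx"])/f,(v-c["cy"])/f,1]); o=-c["R"].T@c["t"]
    return o+d*(z-o[2])/d[2]
def proj(c,X,H=420):
    f=H/2/np.tan(np.radians(c["fov_y"])/2); p=c["R"]@np.array(X)+c["t"]
    return np.array([c["cx"]+f*p[0]/p[2],c["cy"]+f*p[1]/p[2]])
E
python3 - <<'E'
import cv2
i=cv2.imread("pics/top0.png")[85:245,220:410]
i=cv2.convertScaleAbs(i,alpha=1.5)
cv2.imwrite("pics/crop.png",cv2.resize(i,None,fx=3.7,fy=3.7,interpolation=cv2.INTER_CUBIC))
E
```

```text
(no output)
```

View pics/crop.png

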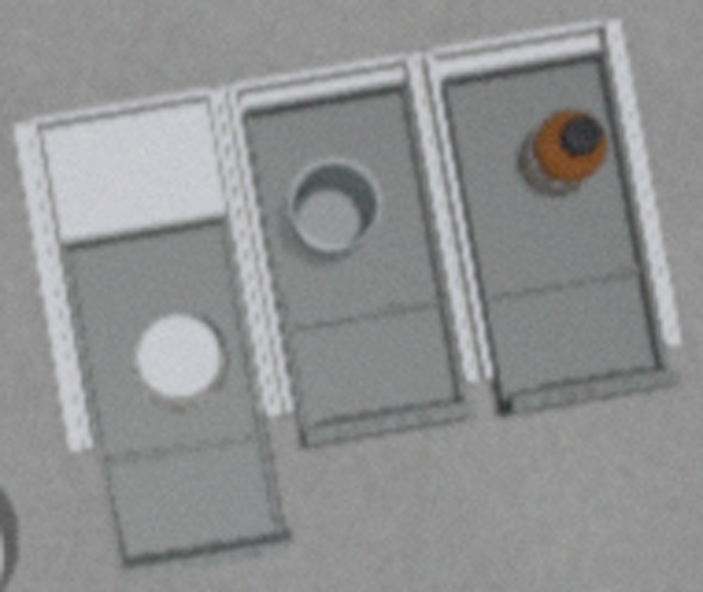

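```bash
python3 - <<'E'
from h import *
c=bot.get_calibration("top"); print("cam",-c["R"].T@c["t"])
P=lambda u,v,z:ray(c,220+u/3.7-.36,85+v/3.7-.36,z)
g={}
for n,u,v,z in[("FL",70,450,.022),("FR",680,344,.022),("BL",16,124,.022),("BR",618,20,.022),
 ("b_botL",125,566,.054),("b_botR",289,537,.054),("b_topL",125,556,.054),("b_topR",288,530,.054),
 ("a_fL",503,412,.054),("a_fR",680,380,.054),("a_rL",497,402,.054),("c_fL",303,445,.054),("c_fR",467,415,.054),("tub",180,356,.059)]:
    g[n]=P(u,v,z); print(n,g[n].round(4))
d=lambda a,b:np.linalg.norm(g[a]-g[b]).round(4)
print("W",d("FL","FR"),d("BL","BR"),"D",d("FL","BL"),d("FR","BR"),"lips",d("b_botL","b_botR"),d("a_fL","a_fR"),d("c_fL","c_fR"))
v=g["FL"]-g["FR"]; print("yaw of y axis", np.degrees(np.arctan2(-v[0],v[1])))
v=g["BL"]-g["BR"]; print("yaw of y axis", np.degrees(np.arctan2(-v[0],v[1])))
for n in("FL","FR"): v=g["B"+n[1]]-g[n]; print("yaw x",np.degrees(np.arctan2(v[1],v[0])))
E
```

```text
cam [0.54966746 0.02585061 1.025702  ]
FL [0.5925 0.093  0.022 ]
FR [ 0.6463 -0.2436  0.022 ]
BL [0.7737 0.1211 0.022 ]
BR [ 0.8277 -0.2141  0.022 ]
b_botL [0.5292 0.0624 0.054 ]
b_botR [ 0.5434 -0.0248  0.054 ]
b_topL [0.5345 0.0623 0.054 ]
b_topR [ 0.5471 -0.0243  0.054 ]
a_fL [ 0.6082 -0.1398  0.054 ]
a_fR [ 0.624  -0.2345  0.054 ]
a_rL [ 0.6136 -0.1367  0.054 ]
c_fL [ 0.5921 -0.033   0.054 ]
c_fR [ 0.6069 -0.1206  0.054 ]
tub [0.64   0.0317 0.059 ]
W 0.3409 0.3396 D 0.1834 0.1837 lips 0.0883 0.096 0.0888
yaw of y axis 9.086561224039247
yaw of y axis 9.135884584597585
yaw x 8.81058021224446
yaw x 9.230919022326912
```

Request:
play_rows --series '[{"translation": [0, 0, 0], "spin": 1}, {"translation": [0, 0, 0], "spin": 0.26}, {"translation": [0.0265, -0.04, 0], "spin": 0}, {"translation": [0.0265, -0.04, 0], "spin": 0}, {"translation": [0.0265, -0.04, 0], "spin": 0}]' --jaw -1 --force 40

```text
time: 0.6
tool_pos: [0.2389, -0.5182, 0.2306]
tcp_rot: [-3.131, -0.249, 0.0]
wrist_force: [0.9, 0.5, 0.7]
width: 0.14
```

Request:
play_rows --series '[{"translation": [0.0265, -0.04, 0], "spin": 0}, {"translation": [0.0265, -0.04, 0], "spin": 0}, {"translation": [0.0265, -0.04, 0], "spin": 0}, {"translation": [0.0265, -0.04, 0], "spin": 0}, {"translation": [0.0265, -0.04, 0], "spin": 0}]'

```text
time: 1.1
tool_pos: [0.3382, -0.2993, 0.2312]
tcp_rot: [3.132, 0.25, 0.001]
wrist_force: [-0.2, -0.1, -1.3]
width: 0.003
```

Request:
play_rows --series '[{"translation": [0.0265, -0.04, 0], "spin": 0}, {"translation": [0.0265, -0.04, 0], "spin": 0}, {"translation": [0.0265, -0.04, 0], "spin": 0}, {"translation": [0, 0, 0], "spin": 0}, {"translation": [0, 0, 0], "spin": 0}]'

```text
time: 1.6
tool_pos: [0.3977, -0.1692, 0.2312]
tcp_rot: [3.131, 0.256, -0.0]
wrist_force: [0.3, 0.2, -0.2]
width: -0.0
```

```bash
python3 - <<'E'
from h import *
import cv2
from scipy.spatial.transform import Rotation as R
s=bot.read_state(); c=bot.get_calibration("wrist"); cv2.imwrite("pics/w1.png",bot.read_camera("wrist"))
print(s["time"],s["tool_pos"],R.from_rotvec(s["tcp_rot"]).as_matrix().round(4),s["wrist_force"],s["width"])
print("cam",-c["R"].T@c["t"],c)
for n,p in dict(b=(.536,.019,.054),a=(.6155,-.187,.054),tcp=s["tool_pos"]).items(): print(n,proj(c,p))
E
```

```text
1.6 [ 0.39770816 -0.16915218  0.23121358] [[ 9.867e-01  1.627e-01 -2.000e-04]
 [ 1.627e-01 -9.867e-01 -5.000e-04]
 [-3.000e-04  4.000e-04 -1.000e+00]] [ 0.34683308  0.20232352 -0.24739493] -0.00013424129870857483
cam [ 0.46755053 -0.15699832  0.37402408] {'fov_y': 69.03246694978988, 'cx': 273.17642262014255, 'cy': 207.4310940243647, 'R': array([[ 1.63802109e-01, -9.86492913e-01,  7.76147013e-04],
       [-9.46806884e-01, -1.56991434e-01,  2.80909975e-01],
       [-2.76993851e-01, -4.67485078e-02, -9.59733809e-01]]), 't': array([-0.23175379,  0.31296557,  0.48113274])}
b [95.75165821  8.54037044]
a [334.33032419 -49.66757655]
tcp [274.02949592 261.74158017]
```

View pics/w1.png

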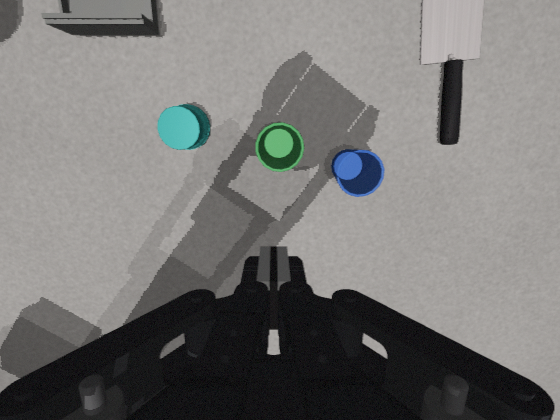

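The lip of the tub's tray is visible at the upper left (45–158, 12–35). I'm still about 0.2 m short of it, so I'll continue.

Request:
play_rows --series '[{"translation": [0.0268, -0.041, 0], "spin": 0}, {"translation": [0.0268, -0.041, 0], "spin": 0}, {"translation": [0.0268, -0.041, 0], "spin": 0}, {"translation": [0.0268, -0.041, 0], "spin": 0}, {"translation": [0, 0, 0], "spin": 0}]'

```text
time: 2.15
tool_pos: [0.4792, 0.0113, 0.2314]
tcp_rot: [-3.13, -0.254, -0.002]
wrist_force: [-0.4, -0.4, -0.6]
width: -0.002
```

```bash
python3 - <<'E'
from h import *
import cv2
s=bot.read_state(); c=bot.get_calibration("wrist"); cv2.imwrite("pics/w2.png",bot.read_camera("wrist"))
print(s["time"],s["tool_pos"],s["tcp_rot"])
np.savez("w2.npz",**c)
for n,p in dict(b=(.536,.019,.054),tcp=s["tool_pos"]).items(): print(n,proj(c,p))
E
```

```text
2.15 [0.47924066 0.01128392 0.23135608] [-3.12960676e+00 -2.53905452e-01 -1.84412180e-03]
b [275.4051771  132.25882977]
tcp [274.05338018 261.73560747]
```

View pics/w2.png

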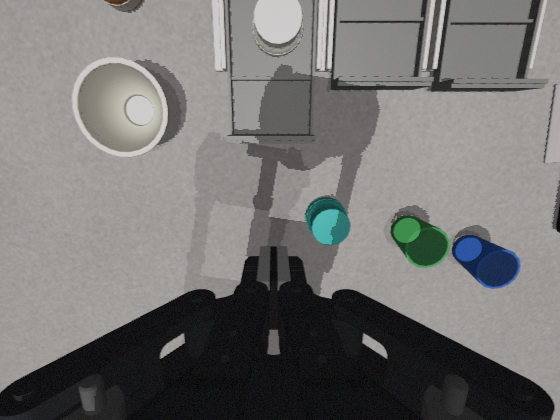

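The tub lip's front top edge runs from about (228,142) to (315,142), centred ahead of the tool. The bottle's lip is at the upper right, (436–546, ~87), and the teal tub is at (328,222).

```bash
python3 - <<'E'
from h import *
import cv2
c=dict(np.load("w2.npz")); s=bot.read_state()
g=cv2.cvtColor(cv2.imread("pics/w2.png"),cv2.COLOR_BGR2GRAY)
print("b col",g[126:150,235:310].mean(1).round().astype(int)); print("a col",g[70:96,460:530].mean(1).round().astype(int))
for n,u,v,z in[("bL",228,142,.054),("bR",315,141,.054),("aL",436,87,.054),("aR",546,87,.054),("aRrear",546,80,.054),("cL",332,87,.054),("cR",433,85,.054),("teal",329,222,.045)]:
    p=ray(c,u,v,z); th=np.radians(9.2); r=p-s["tool_pos"]
    print(n,p.round(4),"fwd,left rel tcp",(r[0]*np.cos(th)+r[1]*np.sin(th)).round(4),(-r[0]*np.sin(th)+r[1]*np.cos(th)).round(4))
E
```

```text
b col [114 115 115 105  95  95  94  88  55  56 111 111 112 112 109 113 108 104
 109 107 105 102 100  98]
a col [119 119 119 119 120 120 120 118 110 129 129 129 127  98 128 129 129 126
  44  48  63 108 152 158 158 158]
bL [0.5185 0.0655 0.054 ] fwd,left rel tcp 0.0488 0.0492
bR [ 0.534  -0.0226  0.054 ] fwd,left rel tcp 0.0501 -0.0402
aL [ 0.604  -0.1291  0.054 ] fwd,left rel tcp 0.1022 -0.1566
aR [ 0.6215 -0.2353  0.054 ] fwd,left rel tcp 0.1024 -0.2642
aRrear [ 0.6275 -0.2327  0.054 ] fwd,left rel tcp 0.1088 -0.2626
cL [ 0.5875 -0.0286  0.054 ] fwd,left rel tcp 0.1019 -0.0547
cR [ 0.6053 -0.1256  0.054 ] fwd,left rel tcp 0.104 -0.1533
teal [ 0.4476 -0.0576  0.045 ] fwd,left rel tcp -0.0408 -0.061
```

Request:
play_rows --series '[{"translation": [0, -0.004, 0.045], "spin": 0}, {"translation": [0, 0, 0.045], "spin": 0}, {"translation": [0, 0, 0.045], "spin": 0}, {"translation": [0, 0, 0.045], "spin": 0}, {"translation": [0, 0, 0.02], "spin": 0}]'

```text
time: 2.7
tool_pos: [0.4726, 0.0098, 0.027]
tcp_rot: [-3.132, -0.244, 0.012]
wrist_force: [0.1, -0.2, 0.4]
width: -0.004
```

Request:
play_rows --series '[{"translation": [0.01, 0, 0], "spin": 0}, {"translation": [0.01, 0, 0], "spin": 0}, {"translation": [0.01, 0, 0], "spin": 0}, {"translation": [0.004, 0, 0], "spin": 0}, {"translation": [0.004, 0, 0], "spin": 0}]'

```text
time: 3.2
tool_pos: [0.5158, 0.0185, 0.0328]
tcp_rot: [3.131, 0.25, 0.002]
wrist_force: [-2.1, -0.4, 2.4]
width: 0.001
```

Request:
play_rows --series '[{"translation": [0.005, 0, 0], "spin": 0}, {"translation": [0.006, 0, 0], "spin": 0}, {"translation": [0.007, 0, 0], "spin": 0}, {"translation": [0.008, 0, 0], "spin": 0}, {"translation": [0.008, 0, 0], "spin": 0}]'

```text
time: 3.7
tool_pos: [0.5483, 0.0244, 0.0312]
tcp_rot: [-3.131, -0.249, 0.0]
wrist_force: [-2.7, 0.9, 1.7]
width: -0.002
```

Request:
play_rows --series '[{"translation": [0.007, 0, 0], "spin": 0}, {"translation": [0.006, 0, 0], "spin": 0}, {"translation": [0.005, 0, 0], "spin": 0}, {"translation": [0.003, 0, 0], "spin": 0}, {"translation": [0.002, 0, 0], "spin": 0}]'

```text
time: 4.2
tool_pos: [0.5707, 0.0278, 0.0311]
tcp_rot: [-3.132, -0.249, 0.001]
wrist_force: [-2.4, 1.2, 1.6]
width: -0.001
```

Request:
play_rows --series '[{"translation": [0.002, 0, 0], "spin": 0}, {"translation": [0.002, 0, 0], "spin": 0}, {"translation": [0.002, 0, 0], "spin": 0}]'

```text
time: 4.5
tool_pos: [0.5742, 0.0284, 0.0311]
tcp_rot: [3.132, 0.25, -0.008]
wrist_force: [-11.7, -0.7, 10.2]
width: -0.003
```

Request:
play_rows --series '[{"translation": [0.001, 0, 0], "spin": 0}, {"translation": [0.001, 0, 0], "spin": 0}, {"translation": [0, 0, 0], "spin": 0}]'

```text
time: 4.8
tool_pos: [0.5742, 0.0284, 0.0311]
tcp_rot: [3.131, 0.25, -0.014]
wrist_force: [-14.3, -1.4, 11.9]
width: 0.005
```

Request:
play_rows --series '[{"translation": [-0.02, 0, 0], "spin": 0}, {"translation": [-0.04, 0, -0.03], "spin": 0}, {"translation": [0, 0, -0.05], "spin": 0}, {"translation": [0, 0, -0.05], "spin": 0}, {"translation": [0, 0.024, -0.04], "spin": 0}]'

```text
time: 5.3
tool_pos: [0.5239, -0.0032, 0.2046]
tcp_rot: [3.131, 0.253, 0.007]
wrist_force: [0.6, -0.5, 0.1]
width: 0.002
```

Request:
play_rows --series '[{"translation": [0, 0.05, 0], "spin": 0}, {"translation": [0, 0.05, 0], "spin": 0}, {"translation": [0, 0.05, 0], "spin": 0}, {"translation": [0, 0.05, 0], "spin": 0}, {"translation": [0, 0, 0], "spin": 0}]'

```text
time: 5.8
tool_pos: [0.5561, -0.2083, 0.2021]
tcp_rot: [3.128, 0.24, 0.005]
wrist_force: [-0.3, 0.3, 0.3]
width: -0.003
```

```bash
python3 - <<'E'
from h import *
import cv2
s=bot.read_state(); c=bot.get_calibration("wrist"); im=bot.read_camera("wrist"); cv2.imwrite("pics/w3.png",im)
print(s["time"],s["tool_pos"],s["tcp_rot"])
np.savez("w3.npz",tcp=s["tool_pos"],**c)
cv2.imwrite("pics/w3c.png",cv2.resize(cv2.convertScaleAbs(im[0:200,80:400],alpha=1.3),None,fx=2.5,fy=2.5,interpolation=cv2.INTER_CUBIC))
E
```

```text
5.8 [ 0.55605598 -0.20829947  0.20209366] [3.12772882 0.24033779 0.00490409]
```

View pics/w3c.png

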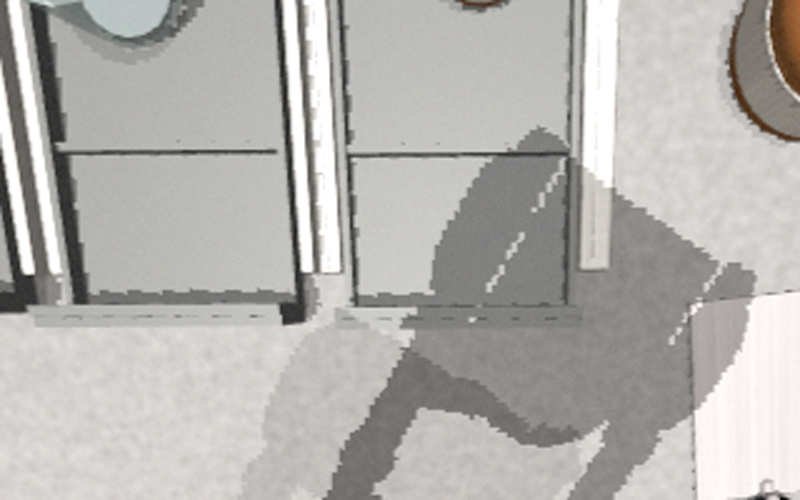

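The bottle tray's lip spans crop (338–582, 307–328) and its rib is at crop row 155. The bottle is well behind the rib, and the spatula blade is at lower right, from x=690.

```bash
python3 - <<'E'
from h import *
from scipy.spatial.transform import Rotation as R
c=dict(np.load("w3.npz")); t=c["tcp"]
M=R.from_rotvec(bot.read_state()["tcp_rot"]).as_matrix()
for n,u,v,z in[("rearL",338,307,.054),("rearR",582,306,.054),("frL",338,327,.054),("frR",582,328,.054),("ribL",348,156,.022),("ribR",568,154,.022),("c_frL",30,324,.054),("c_frR",282,324,.054),("spat",690,300,.0)]:
    p=ray(c,80+u/2.5,v/2.5,z); print(n,p.round(4),"tool xy",(M.T@(p-t))[:2].round(4))
bp=np.array([.5742,.0284,0]); th=np.radians(9.2); f=np.array([np.cos(th),np.sin(th),0])
print("home plane rel tcp fwd",(bp-t)@f+.011)
print("yaw tool",np.degrees(np.arctan2(M[1,0],M[0,0])))
E
```

```text
rearL [ 0.6143 -0.1457  0.054 ] tool xy [ 0.0669 -0.0532]
rearR [ 0.6284 -0.2342  0.054 ] tool xy [0.0673 0.0364]
frL [ 0.6072 -0.1464  0.054 ] tool xy [ 0.0597 -0.0536]
frR [ 0.6207 -0.2357  0.054 ] tool xy [0.0594 0.0367]
ribL [ 0.6698 -0.1383  0.022 ] tool xy [ 0.1228 -0.0521]
ribR [ 0.6837 -0.2223  0.022 ] tool xy [0.1236 0.0331]
c_frL [ 0.5908 -0.0343  0.054 ] tool xy [ 0.0608 -0.1669]
c_frR [ 0.6051 -0.1259  0.054 ] tool xy [ 0.0608 -0.0742]
spat [ 0.6387 -0.2873  0.    ] tool xy [0.0691 0.0903]
home plane rel tcp fwd 0.06675441181969126
yaw tool 8.827531078393202
```

Request:
play_rows --series '[{"translation": [0.046, -0.008, 0], "spin": 0}, {"translation": [0.046, 0, 0], "spin": 0}, {"translation": [0, 0, 0.04], "spin": 0}, {"translation": [0, 0, 0.04], "spin": 0}, {"translation": [0, 0, 0], "spin": 0}]'

```text
time: 6.35
tool_pos: [0.6396, -0.1763, 0.1142]
tcp_rot: [-3.127, -0.251, 0.018]
wrist_force: [-1.8, 0.5, -1.4]
width: 0.0
```

Request:
play_rows --series '[{"translation": [0, 0, 0.03], "spin": 0}, {"translation": [0, 0, 0.03], "spin": 0}, {"translation": [0, 0, 0.02], "spin": 0}, {"translation": [0, 0, 0.01], "spin": 0}, {"translation": [0, 0, 0], "spin": 0}]'

```text
time: 6.85
tool_pos: [0.6438, -0.1787, 0.0312]
tcp_rot: [-3.131, -0.25, 0.002]
wrist_force: [0.3, 0.4, 0.4]
width: -0.002
```

Request:
play_rows --series '[{"translation": [-0.005, 0, 0], "spin": 0}, {"translation": [-0.005, 0, 0], "spin": 0}, {"translation": [-0.003, 0, 0], "spin": 0}, {"translation": [-0.003, 0, 0], "spin": 0}, {"translation": [-0.003, 0, 0], "spin": 0}]'

```text
time: 7.35
tool_pos: [0.6267, -0.1826, 0.0327]
tcp_rot: [3.131, 0.249, 0.005]
wrist_force: [2.4, 0.5, 2.8]
width: -0.001
```

Request:
play_rows --series '[{"translation": [-0.004, 0, 0], "spin": 0}, {"translation": [-0.005, 0, 0], "spin": 0}, {"translation": [-0.006, 0, 0], "spin": 0}, {"translation": [-0.007, 0, 0], "spin": 0}, {"translation": [-0.007, 0, 0], "spin": 0}]'

```text
time: 7.85
tool_pos: [0.5962, -0.1871, 0.0312]
tcp_rot: [3.132, 0.249, -0.0]
wrist_force: [3.4, -0.5, 1.6]
width: -0.001
```

Request:
play_rows --series '[{"translation": [-0.007, 0, 0], "spin": 0}, {"translation": [-0.007, 0, 0], "spin": 0}, {"translation": [-0.007, 0, 0], "spin": 0}, {"translation": [-0.007, 0, 0], "spin": 0}, {"translation": [-0.007, 0, 0], "spin": 0}]'

```text
time: 8.35
tool_pos: [0.5617, -0.1926, 0.0312]
tcp_rot: [3.132, 0.249, -0.0]
wrist_force: [2.9, -2.1, 0.0]
width: 0.0
```

Request:
play_rows --series '[{"translation": [-0.007, 0, 0], "spin": 0}, {"translation": [-0.006, 0, 0], "spin": 0}, {"translation": [-0.005, 0, 0], "spin": 0}, {"translation": [-0.004, 0, 0], "spin": 0}, {"translation": [-0.003, 0, 0], "spin": 0}]'

```text
time: 8.85
tool_pos: [0.537, -0.1962, 0.0311]
tcp_rot: [-3.131, -0.249, 0.001]
wrist_force: [2.0, -1.1, -0.7]
width: 0.001
```

Request:
play_rows --series '[{"translation": [-0.003, 0, 0], "spin": 0}, {"translation": [-0.002, 0, 0], "spin": 0}, {"translation": [-0.002, 0, 0], "spin": 0}, {"translation": [-0.002, 0, 0], "spin": 0}, {"translation": [-0.002, 0, 0], "spin": 0}]'

```text
time: 9.35
tool_pos: [0.5298, -0.1975, 0.0313]
tcp_rot: [-3.132, -0.247, -0.011]
wrist_force: [15.9, 3.7, -11.8]
width: 0.003
```

Request:
play_rows --series '[{"translation": [-0.001, 0, 0], "spin": 0}, {"translation": [-0.001, 0, 0], "spin": 0}, {"translation": [0, 0, 0], "spin": 0}]'

```text
time: 9.65
tool_pos: [0.5298, -0.1975, 0.0314]
tcp_rot: [3.131, 0.247, 0.016]
wrist_force: [18.4, 4.6, -13.5]
width: -0.003
```

It's at its stop: no movement under 18 N, and travel computes to 0.110 m. Next I'll free the finger from the lip, rise, and back away.

Request:
play_rows --series '[{"translation": [0.008, 0, 0], "spin": 0}, {"translation": [0.008, 0, 0], "spin": 0}, {"translation": [0, 0, 0], "spin": 0}]'

```text
time: 9.95
tool_pos: [0.5408, -0.1957, 0.0311]
tcp_rot: [-3.131, -0.25, 0.001]
wrist_force: [0.3, -0.1, 0.3]
width: 0.001
```

Request:
play_rows --series '[{"translation": [0, 0, -0.02], "spin": 0}, {"translation": [0, 0, -0.04], "spin": 0}, {"translation": [0, 0, -0.05], "spin": 0}, {"translation": [0, 0, -0.05], "spin": 0}, {"translation": [0, 0, -0.05], "spin": 0}]'

```text
time: 10.45
tool_pos: [0.5392, -0.1957, 0.2427]
tcp_rot: [-3.131, -0.249, 0.003]
wrist_force: [1.0, 0.1, 0.4]
width: -0.0
```

Request:
play_rows --series '[{"translation": [-0.03, 0.04, 0], "spin": 0}, {"translation": [-0.03, 0.04, 0], "spin": 0}, {"translation": [-0.03, 0.04, 0], "spin": 0}, {"translation": [-0.03, 0.04, 0], "spin": 0}, {"translation": [0, 0.04, 0], "spin": 0}]'

```text
time: 10.95
tool_pos: [0.4496, -0.4139, 0.2412]
tcp_rot: [-3.131, -0.245, 0.004]
wrist_force: [0.1, 0.2, 0.6]
width: 0.003
```

Request:
play_rows --series '[{"translation": [0, 0.04, 0], "spin": 0}, {"translation": [0, 0.04, 0], "spin": 0}, {"translation": [0, 0.04, 0], "spin": 0}, {"translation": [0, 0, 0], "spin": 0}, {"translation": [0, 0, 0], "spin": 0}]'

```text
time: 11.45
tool_pos: [0.4716, -0.5309, 0.2399]
tcp_rot: [-3.129, -0.247, 0.003]
wrist_force: [0.1, 0.1, 0.7]
width: -0.002
```

```bash
python3 - <<'E'
from h import *
import cv2
im=bot.read_camera("top"); cv2.imwrite("pics/t9full.png",im)
cv2.imwrite("pics/t9.png",cv2.resize(cv2.convertScaleAbs(im[80:310,160:470],alpha=1.5),None,fx=2.5,fy=2.5,interpolation=cv2.INTER_CUBIC))
s=bot.read_state();print(s["time"],s["tool_pos"],s["wrist_force"])
E
```

```text
11.5 [ 0.47190232 -0.53004899  0.24034582] [-0.0359167  -0.39991773 -0.05990178]
```

View pics/t9.png

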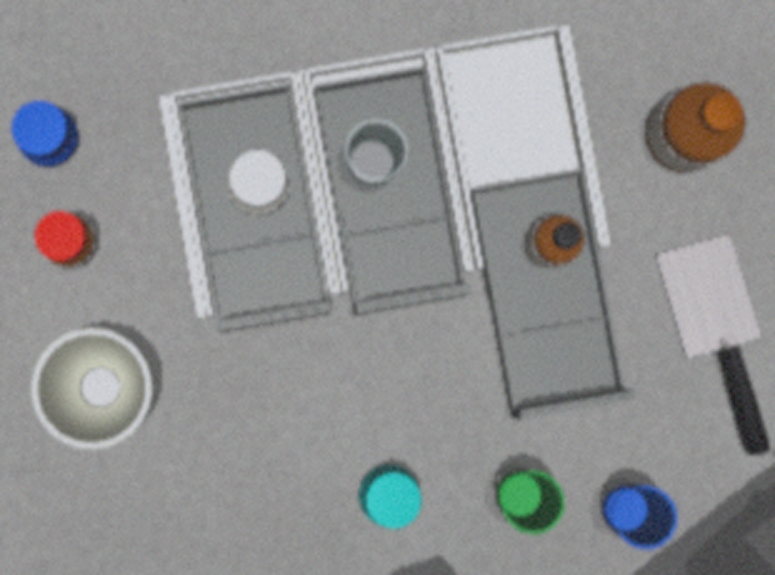

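The tub's tray is flush home, the bottle's tray is fully out with the bottle upright, and nothing else has moved. The arm is clear, so I'm handing in.

```bash
python3 -c "
from workcell import bot
print(bot.finish_job())"
```

```text
the job is handed in; nothing more can be done
None
```

The job is handed in, with both steps done in the order asked; `finish_job` gave no verdict. It took about 11.5 s of the 43 s allowed.

- **Tub tray:** I pushed it home with the shut fingertips. At the stop it no longer moved, under about 14 N of push (about 19 N in all at the wrist).
- **Bottle tray:** I hooked the shut fingertips behind the front lip and drew the tray out to its stop. It no longer moved, under about 18 N of pull (about 23 N in all at the wrist). The contact positions put it 110 mm out from home, which matches the stated stop.
- **Last checks:** In the final top view the tub tray was fully home and the bottle tray fully out. The bottle and tub were upright, and the beaker's tray, bystanders and look-alikes looked unmoved. The arm was clear, with wrist force under 1 N.
- **Disagreement:** In the first top view the rack measured about 3% smaller than its stated size. I therefore relied on close wrist-camera views and contact force for the moves.

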